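# Put the solder reels back on their spindle stands

### The job

Put the four solder reels away on the four spindle stands, each flat down over the pin of the stand that goes with its size: the largest reel on the largest round base, and so on down to the smallest on the smallest. One of the smaller reels has been left on the largest stand, so it has to come off to its own stand before the largest reel can go on. Leave the tape roll and the multimeter where they are.

Things in the scene. Friction and masses are not known exactly. Their poses are not given: they have to be found in the camera images.
- reel_large_centre (a point): Centre (on the axis, half-way up) of the largest solder reel: a loose plastic reel with two grey flanges, wound full with silvery solder wire, standing on its flat end with its bore upright. 68 mm across the flanges, 52 mm high, round bore 24 mm right through, mass roughly 500 g. z is its axis, up; x and y have no meaning as it is round.
- reel_medium_centre (a point): Centre (on the axis, half-way up) of the second largest solder reel: a loose plastic reel with two grey flanges, wound full with silvery solder wire, standing on its flat end with its bore upright. 56 mm across the flanges, 48 mm high, round bore 24 mm right through, mass roughly 350 g. z is its axis, up; x and y have no meaning as it is round.
- reel_small_centre (a point): Centre (on the axis, half-way up) of the second smallest solder reel: a loose plastic reel with two grey flanges, wound full with silvery solder wire, standing on its flat end with its bore upright. 45 mm across the flanges, 44 mm high, round bore 24 mm right through, mass roughly 220 g. z is its axis, up; x and y have no meaning as it is round.
- reel_mini_centre (a point): Centre (on the axis, half-way up) of the smallest solder reel: a loose plastic reel with two grey flanges, wound full with silvery solder wire, standing on its flat end with its bore upright. 34 mm across the flanges, 40 mm high, round bore 24 mm right through, mass roughly 130 g. z is its axis, up; x and y have no meaning as it is round.
- seat_large (a point): Middle of the top face of the base of the largest spindle stand: a dark steel disc 92 mm across and 4 mm thick fixed to the bench, with an upright steel pin in its middle, 8 mm thick, rising 30 mm above this point and tapered over its last 4 mm. z is up, along the pin. The largest reel belongs here, resting flat on the disc; at the start one of the three other reels, not always the same one, is sitting on this stand.
- seat_medium (a point): Middle of the top face of the base of the second largest spindle stand: a dark steel disc 76 mm across and 4 mm thick fixed to the bench, with an upright steel pin in its middle, 8 mm thick, rising 30 mm above this point and tapered over its last 4 mm. z is up, along the pin. The second largest reel belongs here, resting flat on the disc; empty at the start.
- seat_small (a point): Middle of the top face of the base of the second smallest spindle stand: a dark steel disc 61 mm across and 4 mm thick fixed to the bench, with an upright steel pin in its middle, 8 mm thick, rising 30 mm above this point and tapered over its last 4 mm. z is up, along the pin. The second smallest reel belongs here, resting flat on the disc; empty at the start.
- seat_mini (a point): Middle of the top face of the base of the smallest spindle stand: a dark steel disc 46 mm across and 4 mm thick fixed to the bench, with an upright steel pin in its middle, 8 mm thick, rising 30 mm above this point and tapered over its last 4 mm. z is up, along the pin. The smallest reel belongs here, resting flat on the disc; empty at the start.
- tape_roll: Bystander, not to be shifted: a loose roll of black insulating tape lying flat on the mat among the reels, 62 mm across, 19 mm high, hole 38 mm; origin at the centre of its underside, z up. The mat under it and under the reels on the near part of the bench is a plain blue rubber sheet 4 mm thick, fixed; a screwdriver (170 mm long, 26 mm high) also lies on it pointing away from the robot.
- multimeter: Bystander, not to be shifted: a loose orange handheld multimeter lying on its back off to the robot's right, 180 x 85 mm and 46 mm high at its dial; origin at the centre of its underside, x along its length.

How it is judged:
At the end, for the whole second after the job is handed in: Each of the four reels is over the pin of its own stand (axes within 10 mm), resting flat on the base (height within 4 mm, tilt under 0.1 rad), let go and at rest (slower than 0.02 m/s); the tape roll and the multimeter were never more than 25 mm from where they began (horizontal distance between reel_large_centre and seat_large below 0.01 m and z of reel_large_centre in the frame of seat_large between 0.022 and 0.03 m and angle between each of reel_large_centre, reel_medium_centre, reel_small_centre, reel_mini_centre's own z axis and vertical below 0.1 rad and linear speed of each of reel_large, reel_medium, reel_small, reel_mini below 0.02 m/s and horizontal distance between reel_medium_centre and seat_medium below 0.01 m and z of reel_medium_centre in the frame of seat_medium between 0.02 and 0.028 m and horizontal distance between reel_small_centre and seat_small below 0.01 m and z of reel_small_centre in the frame of seat_small between 0.018 and 0.026 m and horizontal distance between reel_mini_centre and seat_mini below 0.01 m and z of reel_mini_centre in the frame of seat_mini between 0.016 and 0.024 m); the robot touches nothing.
It fails at once if the tape roll is shifted by more than 25 mm (distance of tape_roll from where it was at the start of the episode above 0.025 m).
It fails at once if the multimeter is shifted by more than 25 mm (distance of multimeter from where it was at the start of the episode above 0.025 m).
It also fails if it takes over 112 s, if anything falls off the work surface, if the arm or the gripper's body presses on something with over 40 N, if the wrist force passes 120 N, or if a joint passes its speed limit or range.

### The arm

A 7-joint arm with a two-finger parallel gripper is mounted at the origin on the work surface. World frame = base frame: x ahead of the robot, y to its left, z up, the work surface at z = 0. Lengths are in m, angles in rad, forces in N, time in s.
With the tool pointing down it reaches from about 0.4 to 0.85 m from the base axis. Payload 6.9 kg.
Tool frame: the origin (TCP) lies at the very end of the fingers, on their centre line; the grasp point (between the pads) lies 19 mm behind it; z points along the fingers, y is the line along which they close (so a half turn about z gives the same grasp; the last joint's range is limited). The gripper opens to 85 mm and grips with 20 to 120 N. Pads are 22 mm wide; open, the fingers measure 114 mm over their backs; the gripper's body (76 mm by 85 mm) begins 54 mm behind the grasp point. The pads swing forward as they close: fully open they stand 13 mm farther back than shut.
Start: joints at [-1.107, 0.507, -0.238, 1.5, 0.126, 1.149, -0.155], TCP at [0.219, 0.585, 0.231] pointing down, gripper open.
Joint ranges: [-3.08, 3.08], [-0.24, 2.05], [-1.43, 1.35], [0, 2.5], [-1.52, 4.66], [0.17, 1.96], [-2.89, 2.89]. Speed limits (rad/s): [2.39, 2.39, 3.14, 3.14, 3.14, 3.14, 3.14].

### API

Orientations are given as a unit quaternion [x, y, z, w].
In Python, from bench import move_ptp, move_linear, move_joints, gripper_to, dwell, ik, sense, snapshot, calibration, PlanningError, hand_in gives the robot as it stands. Calls block until the motion is done:
- move_ptp(position, orientation): joint-space move of the TCP to a pose.
- move_linear(position, rot=None, v=0.15, max_force=None): straight line of the TCP; rot=None keeps the orientation; v is the mean speed in m/s. With max_force (N) it stops when the force on the tool has changed by that much, and returns True; else False.
- move_joints(angles): joint-space move.
- gripper_to(opening): finger opening in m; the grip force is fixed at half the most; returns when the fingers have stopped.
- dwell(seconds).
- ik(position, orientation): joint angles nearest the present ones, or None.
- sense(): the state.
- snapshot(name): name is "side" or "top"; returns (picture, depth): 420x560x3 uint8, red, green, blue; 420x560 float32, m along the optical axis (not along the pixel's ray), 0 where there is no reading.
- calibration(name): a dict with "vertical_fov" (degrees; the focal length in pixels is half the picture's height over the tangent of half this angle, whatever the lens; pixels are square), "cx", "cy" (the principal point, pixels), "R" (3x3) and "t" (3): a world point X has camera coordinates R X + t. Camera axes: x right, y down, z forward; pixel columns grow to the right and rows downward; lengths in m; the calibration is good to about 2 mm. A picture is of the moment at which its call begins. calibration takes no time and is no camera call.
A pose or a line that the arm cannot do raises PlanningError and nothing moves.
- hand_in(): hands the job in; it is judged then, once.
The state is a dict: "time": time; "joints": joint angles; "joint_velocities": joint speeds; "effort": joint torques, N m; "tcp_pos": TCP position; "orientation": TCP orientation; "force": force on the tool from outside, world axes, zero at the start; "torque": the same for the moment, N m; "finger_gap": finger opening in m; "grip_force": force on a finger pad.
Only numpy, scipy, OpenCV 4.12 (cv2) and the standard library are available. Lean on these libraries where they do the work, as an engineer would, in place of code of your own. Each camera call takes 0.05 s, during which the arm holds its last target. There are 200 camera calls.

## Working session

There is one attempt and no reset: what is moved stays moved. The work goes in short steps, each a Python script; the robot and the scene stay as the last script left them, time stands still between calls to the robot, and variables do not carry over. Pictures are saved under pics/ and viewed, at most 14 in all, crops included, and the job is handed in when it is done.

```bash
ls; mkdir -p pics; python3 - <<'E'
from bench import *
import cv2,numpy as np
for n in("side","top"):
    p,d=snapshot(n); np.savez(f"{n}0.npz",p=p,d=d); cv2.imwrite(f"pics/{n}0.png",p[:,:,::-1]); c=calibration(n); print(n,c,(d==0).mean())
print(sense())
E
```

```text
pics
side {'vertical_fov': 57.2643076050263, 'cx': 284.62043363589544, 'cy': 213.35380897975134, 'R': array([[ 0.86983329, -0.49329288,  0.007224  ],
       [-0.34084841, -0.61148221, -0.71408114],
       [ 0.35666849,  0.61866925, -0.70002568]]), 't': array([-0.52152231,  0.16409957,  0.76129438])} 0.003996598639455782
top {'vertical_fov': 47.83754208750227, 'cx': 268.6034549241953, 'cy': 208.07266399028046, 'R': array([[ 0.01735844, -0.99982881,  0.00640515],
       [-0.98779236, -0.01814062, -0.1547164 ],
       [ 0.15480611, -0.00364132, -0.98793816]]), 't': array([-0.11713708,  0.56379275,  1.12176395])} 0.003932823129251701
{'time': 0.1, 'joints': array([-1.10650765,  0.50822643, -0.23753381,  1.50102738,  0.12570255,
        1.14889906, -0.15479689]), 'joint_velocities': array([-0.00128856, -0.00396273, -0.00082841, -0.00106338,  0.00108866,
       -0.00072587,  0.00053406]), 'effort': array([-4.81851821e-03, -6.21839404e+01, -2.19452351e+00, -2.50204414e+01,
        1.25177760e-02,  7.89436192e-03,  1.89608542e-06]), 'tcp_pos': array([0.21937386, 0.58475785, 0.23053556]), 'orientation': array([ 1.78425111e-01,  9.83953181e-01, -7.76018480e-04, -1.24224065e-04]), 'force': array([ 0.67208109, -0.35348297, -0.08545678]), 'torque': array([ 0.01395299, -0.03622933, -0.04625903]), 'grip_force': 0.0, 'finger_gap': 0.08514005234614164}
```

View pics/top0.png

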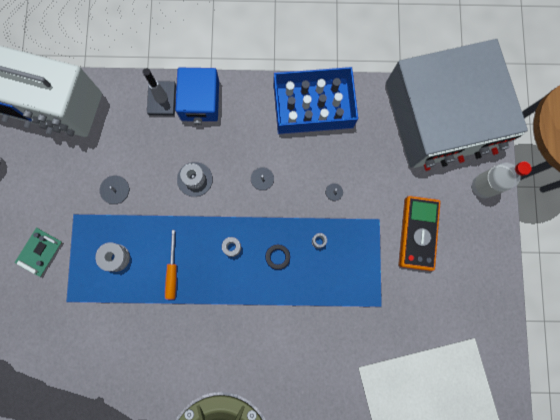

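View pics/side0.png

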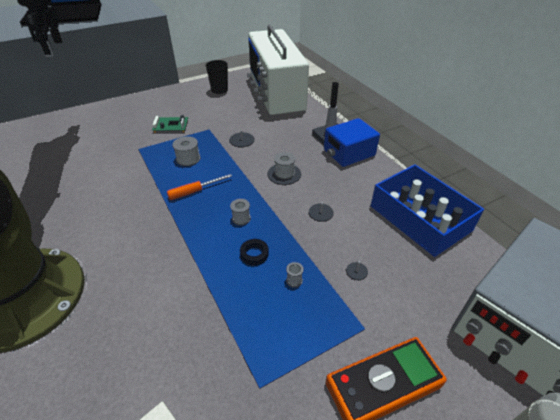

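Top view: large reel (112,257), small (231,247), mini (320,241) are on the mat, and a reel sits on the large stand (194,178). The empty stands are medium (114,190), small (262,179) and mini (334,192). The tape is at (277,257) and the screwdriver at (171,265). Next I'll measure them.

```bash
cat > vis.py <<'E'
import numpy as np,cv2
from bench import calibration
def cam(n,shape=(420,560)):
    c=calibration(n); f=210/np.tan(np.radians(c["vertical_fov"]/2)); return c,f
def on_plane(n,uv,z):
    c,f=cam(n); uv=np.atleast_2d(np.asarray(uv,float)); R,t=c["R"],c["t"]
    o=-R.T@t; d=np.c_[(uv[:,0]-c["cx"])/f,(uv[:,1]-c["cy"])/f,np.ones(len(uv))]@R
    return (o+d*((z-o[2])/d[:,2])[:,None])
def cloud(n,d):
    c,f=cam(n); v,u=np.mgrid[:420,:560]
    P=np.stack([(u-c["cx"])/f*d,(v-c["cy"])/f*d,d],-1)
    return (P-c["t"])@c["R"]
def project(n,X):
    c,f=cam(n); q=c["R"]@np.asarray(X)+c["t"]; return f*q[:2]/q[2]+[c["cx"],c["cy"]]
def near(n,X,r):
    u,v=project(n,X); V,U=np.mgrid[:420,:560]; return np.hypot(U-u,V-v)<r
def circ(mask,n,z):
    k,_=cv2.findContours(mask.astype(np.uint8),cv2.RETR_EXTERNAL,cv2.CHAIN_APPROX_NONE)
    k=max(k,key=cv2.contourArea); p=on_plane(n,k[:,0],z)[:,:2]
    A=np.c_[2*p,np.ones(len(p))]; s=np.linalg.lstsq(A,(p**2).sum(1),rcond=None)[0]
    return s[:2],np.sqrt(s[2]+s[:2]@s[:2])
E
python3 - <<'E'
from vis import *
D={n:np.load(n+"0.npz") for n in("top","side")}
C={n:cloud(n,D[n]["d"]) for n in D}
p=C["top"]
print("bench z",np.median(p[320:340,150:300,2]),p[320:340,150:300,2].std(),"mat",np.median(p[280:295,190:250,2]))
for name,uv in dict(large=(112,257),small=(231,247),mini=(320,241),onstand=(192,177),tape=(277,257)).items():
    X=on_plane("top",uv,.045)[0]
    for n in D:
        P=C[n]; m=(np.hypot(*(P[...,:2]-X[:2]).transpose(2,0,1))<.05)
        zs=P[...,2][m]; zt=np.percentile(zs,97)
        m2=m&(P[...,2]>zt-.008); c,r=circ(m2,n,zt)
        print(name,n,"top z %.4f"%zt,c.round(4),"r %.4f"%r,m2.sum())
for name,uv in dict(medium=(114,190),large=(194,179),small=(262,179),mini=(334,192)).items():
    X=on_plane("top",uv,.004)[0]
    for n in D:
        P=C[n]; g=D[n]["p"].max(2); m=(np.hypot(*(P[...,:2]-X[:2]).transpose(2,0,1))<.06)&((g<92)|(P[...,2]>.012))
        c,r=circ(m,n,.004); print("stand",name,n,c.round(4),"r %.4f"%r,m.sum(), X[:2].round(3))
P=C["top"]; hs=cv2.cvtColor(D["top"]["p"],cv2.COLOR_RGB2HSV)
m=(hs[...,0]<15)&(hs[...,1]>150)&(np.mgrid[:420,:560][1]<200); print("screwdriver",P[m].min(0),P[m].max(0))
m=(np.abs(P[...,0]-.6)<.4)&(P[...,2]>.015)
cv2.imwrite("pics/h.png",(m*255).astype(np.uint8))
E
```

```text
bench z -0.0013114552115961239 0.07869578386269052 mat 0.0025215465512622437
large top top z 0.0578 [0.439  0.2719] r 0.0326 546
large side top z 0.0563 [0.4382 0.2663] r 0.0342 288
small top top z 0.0488 [ 0.4696 -0.0165] r 0.0210 185
small side top z 0.0480 [ 0.4689 -0.0199] r 0.0224 190
mini top top z 0.0428 [ 0.4888 -0.2325] r 0.0159 84
mini side top z 0.0432 [ 0.488  -0.2348] r 0.0168 143
onstand top top z 0.0532 [0.645  0.0862] r 0.0268 327
onstand side top z 0.0520 [0.6443 0.0816] r 0.0283 220
tape top top z 0.0240 [ 0.4479 -0.1308] r 0.0295 302
tape side top z 0.0235 [ 0.4467 -0.1352] r 0.0307 378
stand medium top [0.6118 0.2938] r 0.0080 40 [0.612 0.289]
stand medium side [0.6121 0.2857] r 0.0378 300 [0.612 0.289]
stand large top [0.6476 0.0881] r 0.0340 555 [0.644 0.086]
stand large side [0.6547 0.1009] r 0.0583 784 [0.644 0.086]
stand small top [ 0.6499 -0.0902] r 0.0061 20 [ 0.648 -0.089]
stand small side [ 0.6471 -0.0921] r 0.0299 358 [ 0.648 -0.089]
stand mini top [ 0.6175 -0.2767] r 0.0057 20 [ 0.617 -0.274]
stand mini side [ 0.6159 -0.2766] r 0.0225 313 [ 0.617 -0.274]
screwdriver [0.34323495 0.11865682 0.00599015] [0.42618794 0.14175756 0.0283994 ]
```

```bash
python3 - <<'E'
from vis import *
D={n:np.load(n+"0.npz") for n in("top","side")}
for n in D:
  g=D[n]["p"].max(2); d=cloud(n,D[n]["d"])
  for name,X,R in(("medium",(.612,.289,.004),.038),("large",(.645,.085,.004),.046),("small",(.648,-.090,.004),.0305),("mini",(.617,-.275,.004),.023)):
    P=on_plane(n,np.mgrid[:420,:560][::-1].reshape(2,-1).T,.004).reshape(420,560,3)
    r=np.hypot(P[...,0]-X[0],P[...,1]-X[1]); bg=np.median(g[(r>R+.012)&(r<R+.03)]); fg=np.median(g[(r<R-.004)&(d[...,2]<.009)])
    m=(r<R+.015)&((g<(bg+fg)/2)|((d[...,2]>.012)&(r<R)))
    m=cv2.morphologyEx(m.astype(np.uint8),cv2.MORPH_OPEN,np.ones((3,3))) if n=="top" else m
    c,rr=circ(m,n,.004); print(n,name,bg,fg,c.round(4),"%.4f"%rr,R)
E
```

```text
top medium 147.0 108.0 [0.6126 0.2887] 0.0374 0.038
top large 148.0 114.0 [0.6423 0.0843] 0.0443 0.046
top small 148.0 114.0 [ 0.6485 -0.0887] 0.0299 0.0305
top mini 148.0 107.0 [ 0.617  -0.2733] 0.0226 0.023
side medium 130.0 75.0 [0.6122 0.2851] 0.0382 0.038
side large 129.0 73.0 [0.6436 0.0835] 0.0470 0.046
side small 130.0 76.0 [ 0.6472 -0.0922] 0.0304 0.0305
side mini 130.0 78.0 [ 0.6157 -0.2766] 0.0230 0.023
```

```bash
cat > act.py <<'E'
from bench import *
import numpy as np
Q=[0,1,0,0]; UP=.13
REEL=dict(medium=((.6446,.0839),.056,.012),large=((.4386,.2691),.068,.012),small=((.4692,-.0182),.045,.011),mini=((.4884,-.2337),.034,.010))
SEAT=dict(medium=(.6124,.287),large=(.6425,.083),small=(.648,-.0905),mini=(.6164,-.275))
def pick(n,xy=None):
    p,d,z=REEL[n]; p=xy or p
    gripper_to(min(.085,d+.024)); move_ptp([*p,UP],Q)
    print("down stopped",move_linear([*p,z],v=.08,max_force=15),sense()["tcp_pos"].round(4))
    gripper_to(d-.02); s=sense(); print("gap %.4f grip %.1f"%(s["finger_gap"],s["grip_force"]),s["force"].round(1))
    move_linear([*p,UP],v=.08); s=sense(); print("lifted gap %.4f"%s["finger_gap"],s["force"].round(1),s["time"])
def place(n,off=(0,0)):
    p,d,z=REEL[n]; q=np.array(SEAT[n])+off
    move_linear([*q,UP],v=.12); move_linear([*q,z+.035],v=.1)
    print("stopped",move_linear([*q,z-.002],v=.04,max_force=6),sense()["tcp_pos"].round(4),sense()["force"].round(1))
def release(n):
    d=REEL[n][1]; gripper_to(min(.085,d+.024)); p=sense()["tcp_pos"]; move_linear([p[0],p[1],UP],v=.12); print(sense()["time"])
E
python3 - <<'E'
from act import *
from vis import *
pick("medium")
p,d=snapshot("side"); cv2.imwrite("pics/s1.png",p[:,:,::-1])
E
```

```text
down stopped False [0.645  0.084  0.0126]
gap 0.0539 grip 64.3 [-0.9 -0.1  5.3]
lifted gap 0.0542 [ 0.3  0.9 -4.4] 6.3083
```

View pics/s1.png

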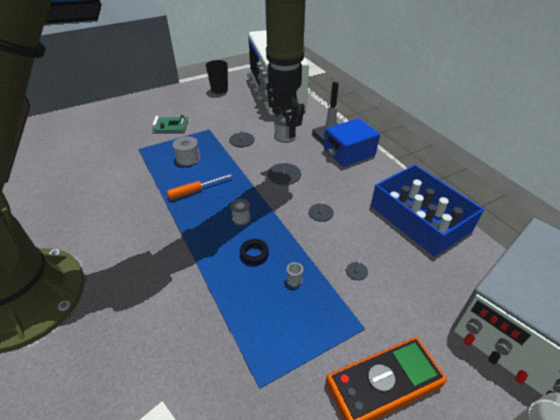

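The medium reel is held at about (285,128) and the large stand at (285,173) is now clear. Next I'll place the medium reel and refit the large seat.

```bash
python3 - <<'E'
from act import *
from vis import *
place("medium"); release("medium")
pick("small"); place("small"); release("small")
move_linear([.55,-.15,UP],v=.2)
for n in("top","side"):
    p,d=snapshot(n); np.savez(n+"1.npz",p=p,d=d); cv2.imwrite(f"pics/{n}1.png",p[:,:,::-1])
E
python3 - <<'E'
import cv2,numpy as np
a=cv2.imread("pics/top1.png")[130:310,60:400]; b=cv2.imread("pics/side1.png")[100:310,130:400]
f=lambda i:cv2.resize(i,(560,int(i.shape[0]*560/i.shape[1])))
o=np.vstack([f(a)[:290],f(b)[:310]]); cv2.imwrite("pics/c1.png",o)
E
```

```text
stopped True [0.612  0.2868 0.0128] [-1.3  0.2  6.1]
11.525
down stopped False [ 0.4695 -0.0182  0.0114]
gap 0.0437 grip 60.2 [-1.3 -0.1  7.8]
lifted gap 0.0439 [ 0.6  0.1 -2.7] 16.7
stopped True [ 0.6475 -0.0905  0.0118] [-0.8  0.1  5.5]
21.75
```

View pics/c1.png

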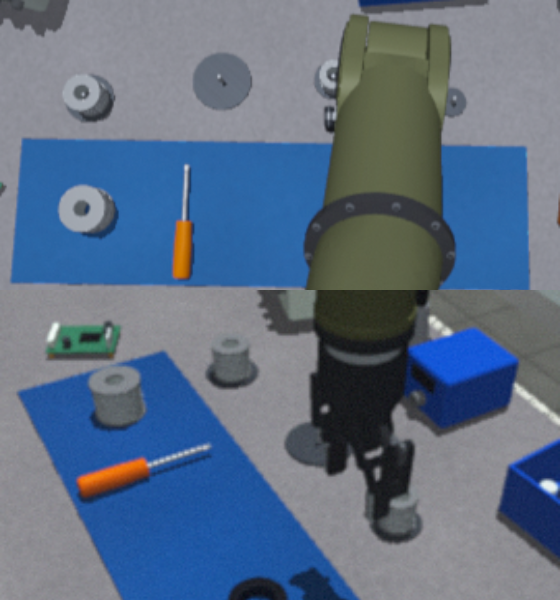

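The medium reel sits on its stand (top of the crop, 87,97) and the small one on its own (330,77). The large stand is clear at (222,80). Next come mini and large.

```bash
python3 - <<'E'
from act import *
from vis import *
D=np.load("top1.npz"); g=D["p"].max(2)
P=on_plane("top",np.mgrid[:420,:560][::-1].reshape(2,-1).T,.004).reshape(420,560,3)
r=np.hypot(P[...,0]-.6425,P[...,1]-.0845); print("large seat top view",circ((r<.06)&(g<131),"top",.004))
pick("mini"); place("mini"); release("mini")
pick("large"); place("large"); release("large")
move_ptp([.35,.35,.25],Q)
for n in("top","side"):
    p,d=snapshot(n); np.savez(n+"2.npz",p=p,d=d); cv2.imwrite(f"pics/{n}2.png",p[:,:,::-1])
    C=cloud(n,d)
    for k,h in dict(large=.052,medium=.048,small=.044,mini=.040).items():
        s=SEAT[k]; m=np.hypot(C[...,0]-s[0],C[...,1]-s[1])<.05
        zt=np.percentile(C[...,2][m],97); c,rr=circ(m&(C[...,2]>zt-.008),n,zt); print(n,k,"dz %.4f"%(zt-.004-h),(c-s).round(4),"%.4f"%rr)
    if n=="top":
        C=C; X=np.array([.4479,-.1308]); m=(np.hypot(*(C[...,:2]-X).transpose(2,0,1))<.05); zt=.024; print("tape",circ(m&(C[...,2]>.015),n,zt))
E
```

```text
large seat top view (array([0.64404497, 0.08420064]), np.float64(0.04474054068932948))
down stopped False [ 0.4887 -0.2338  0.0104]
gap 0.0326 grip 59.2 [-0.6  0.3  5.7]
lifted gap 0.0325 [-0.1  0.4 -1.5] 26.9833
stopped True [ 0.6159 -0.2748  0.0107] [-0.5  0.5  5.1]
31.5583
down stopped False [0.4389 0.2693 0.0124]
gap 0.0656 grip 66.2 [0.  1.7 6.5]
lifted gap 0.0656 [-0.3 -0.4 -6.3] 37.575
stopped True [0.642  0.0829 0.0131] [-1.1  0.3  4.8]
43.2583
top large dz 0.0020 [-0.0016 -0.0003] 0.0325
top medium dz 0.0013 [-0.001  -0.0012] 0.0268
top small dz 0.0004 [-0.0007  0.0003] 0.0211
top mini dz -0.0016 [-0.0002  0.0011] 0.0156
tape (array([ 0.44790226, -0.13075087]), np.float64(0.029605199418508227))
side large dz 0.0005 [-0.0025 -0.0049] 0.0339
side medium dz 0.0000 [-0.0015 -0.0066] 0.0288
side small dz -0.0001 [-0.002  -0.0031] 0.0224
side mini dz -0.0006 [-0.0018 -0.0017] 0.0168
```

View pics/top2.png

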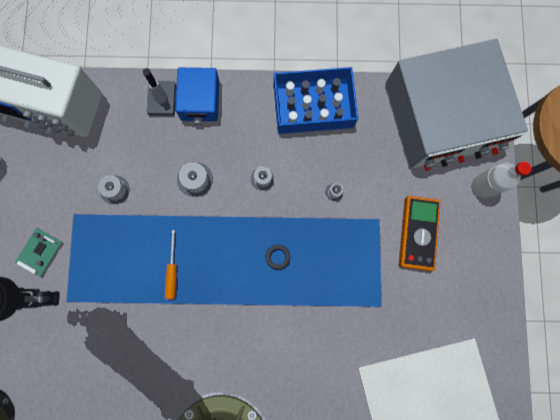

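View pics/side2.png

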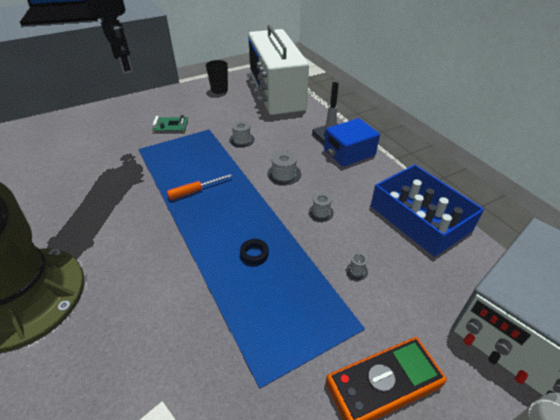

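All four reels sit on their stands, seen from above at large (194,179), medium (112,188), small (262,178) and mini (335,190). Each is within about 3 mm of its seat and level, and the tape and multimeter haven't moved.

```bash
python3 -c "
from bench import *
dwell(.3); print(hand_in())"
```

```text
the job is handed in; nothing more can be done
None
```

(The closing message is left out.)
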